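# Move a capped syringe from its light hood into the warmer

## Robot

A 7-joint arm with a two-finger parallel gripper is mounted at the origin on the work surface. World frame = base frame: x ahead of the robot, y to its left, z up, the work surface at z = 0. Lengths are in m, angles in rad, forces in N, time in s.
With the tool pointing down it reaches from about 0.35 to 0.9 m from the base axis. Payload 7.2 kg.
Tool frame: the origin (TCP) lies at the very end of the fingers, on their centre line; the grasp point (between the pads) lies 19 mm behind it; z points along the fingers, y is the line along which they close (so a half turn about z gives the same grasp; the last joint's range is limited). The gripper opens to 85 mm and grips with 20 to 120 N. Pads are 22 mm wide; open, the fingers measure 114 mm over their backs; the gripper's body (76 mm by 85 mm) begins 54 mm behind the grasp point. The pads swing forward as they close: fully open they stand 13 mm farther back than shut.
Start: joints at [-1.272, 0.411, -0.013, 1.596, 0.006, 1.134, -0.082], TCP at [0.224, 0.583, 0.231] pointing down, gripper open.
Joint ranges: [-2.95, 2.95], [-0.29, 1.99], [-1.47, 1.44], [0.14, 2.54], [-1.03, 4.17], [0.13, 1.85], [-2.86, 2.86]. Speed limits (rad/s): [2.39, 2.39, 3.01, 3.01, 3.14, 3.14, 3.14].

## Interface

Orientations are given as a rotation vector (axis times angle).
In Python, from rig import robot gives the robot as it stands. The module is installed in compiled form; this text tells all that it offers.
- The arm moves only by the tool step_arm, never from a script. Its argument "motion" is a list of rows, each an object of numbers: "x", "y", "z": the shift along the tool's x, y, z in cm; "twist": the turn about the tool's z in degrees. A call has 1 to 20 rows; each row shifts and turns the commanded pose from where the row before left it, along the tool's axes as they then stand; what a row does not reach is not made up. A row lasts 1/8 s, in which the tool goes at most 62.5 mm and 10.7 degrees, less where a joint would pass 70% of its speed; a pose out of reach is approached as far as the arm can. A call with a gripper value outside its range is refused whole. "gripper" is the finger opening in cm, from 0 to 8.54, set as the call begins (left out, the last holds). The fingers move at their own pace and stop on an object; "squeeze" is the grip in N (left out, the last holds). Time passes only in rows, so rows that do not move let the fingers close. It gives the time, the measured TCP pose, the force, the opening and the grip force at its end, in the units of the state.
- robot.get_obs(): the state, without advancing time (a new reading comes with each control period).
- robot.snapshot(name): name is "scene" or "top" or "wrist"; returns (picture, depth): 384x512x3 uint8, red, green, blue; 384x512 float32, m along the optical axis (not along the pixel's ray), 0 where there is no reading.
- robot.camera_params(name): a dict with "intrinsics" (3x3 intrinsics, pixels), "eye" and "attitude" of the camera in the world. Camera axes: x right, y down, z forward; pixel columns grow to the right and rows downward; lengths in m; the calibration is good to about 2 mm. A picture is of the moment at which its call begins: read the wrist's pose just before it. camera_params takes no time and is no camera call; for the wrist camera it gives the pose at the moment of the call.
- robot.job_done(): hands the job in; it is judged then, once.
The state is a dict: "clock": time; "joints": joint angles; "joint_vel": joint speeds; "joint_efforts": joint torques, N m; "ee_pos": TCP position; "orientation": TCP orientation; "ft_force": force on the tool from outside, world axes, zero at the start; "wrist_torque": the same for the moment, N m; "gripper_width": finger opening in m; "gripper_force": force on a finger pad.
Only numpy, scipy, OpenCV 4.12 (cv2) and the standard library are available. Lean on these libraries where they do the work, as an engineer would, in place of code of your own. Each camera call takes 0.05 s, during which the arm holds its last target. There are 200 camera calls.

## Task

Take the capped syringe by its barrel, draw it out nose first from under the amber hood, lay it down level on the blue rest with its flange over the wide saddle, and let go. Then take it again by the plunger rod behind the flange and slide it nose first into the white warmer until the flange sits fully home in the pocket at the mouth, and let go; leave the bottle, the vial and the jar standing where they are.

Things in the scene. Friction and masses are not known exactly. Their poses are not given: they have to be found in the camera images.
- syringe: Capped syringe, 70-140 g, 205 mm long, one rigid piece (plunger locked). Origin on the long axis at the flange's front face; -y points to the nose, z up, x across. Towards -y: barrel 30 mm diameter 0 to 104 mm (green band), cone to 112, red cap 12 mm diameter to 130. Towards +y: flange 4 mm, yellow plunger rod to 70, yellow thumb disc 28 mm diameter to 75. Balance point about 30 mm nosewards.
- barrel_grip (a point): Point on the syringe's axis, 68 mm nosewards of its origin: in the cradle about 32 mm clear of the hood's edge, on the rest between the two saddles; 30 mm wide to grip across x from above.
- plunger_grip (a point): Point on the syringe's axis in the yellow plunger rod, 37 mm behind its origin (+y). The rod is 14 mm wide in x and 20 mm high; grip across x from above. Covered by the hood at the start.
- cradle: White cradle fixed to the bench. Origin on the bench; axes roughly parallel to the syringe's lying in it (nose to -y), whose origin is about 36 mm above. Base plate 6 mm thick, 80 mm wide, y -122 to +78 mm; on it one support block, top 21 mm above the bench, 64 mm wide, y -44 to +16 mm; the front of the barrel overhangs it freely.
- rest: Blue open rest fixed to the bench: base plate as the cradle's, saddles 21 mm high at y -16 to +16 mm (64 mm wide) and y -92 to -104 mm (50 mm wide, ears on it 42 mm apart, 29 mm high). Origin on the bench, -y is where the nose is to point. Fingers have room between the saddles and behind the wide one (+y).
- warmer: White warmer block fixed to the bench, 118 mm long (y -112 to +6 mm), 104 mm wide, 75 mm high (a knob on top to 85 mm). A level square bore 33 by 33 mm runs through it along y, centre 48 mm above the bench, too narrow for fingers. The syringe goes in nose first along -y. Origin on the bench below the pocket's floor.
- warmer_seat (a point): On the pocket's floor, 46.5 mm above the bench. With the syringe fully home, lying on the bore's floor, its origin is at this point and its axes are parallel to the warmer's.
- infusion_bottle: Clear infusion bottle, 72 mm diameter, 190 mm high, standing; leave alone. Origin at the centre of its underside.
- vial: Small glass vial with blue cap, 28 mm diameter, 55 mm high, standing; leave alone. Origin at the centre of its underside.
- amber_jar: Amber jar with white cap, 52 mm diameter, 85 mm high, standing; leave alone. Origin at the centre of its underside.
- flange (a point): Centre of the syringe's white flange: 4 mm thick, 52 mm wide across x, 30 mm high in z (as high as the barrel, so the syringe lies flat on it with the two wings level).
- hood_mouth (a point): Centre of the open end of the cradle's fixed amber hood, on the syringe's axis 36 mm above the bench. The hood runs 126 mm from here towards +y of the cradle: inside 68 mm wide and 56 mm high above the bench (5 mm free above the barrel), top 60 mm, trim 66 mm; rear closed. The syringe comes out only along -y, by 115 mm before it may be lifted.
- rest_saddle (a point): Where the origin of a syringe laid on the rest belongs: over the middle of the wide saddle, 36 mm above the bench. Up to 10 mm off along y and across x still lies well.
- warmer_mouth (a point): Centre of the mouth in the warmer's grey face (48 mm above the bench, y = +6 mm): a pocket 56 mm wide, 34 mm high, 6 mm deep that takes the flange with wings level; the bore begins at its floor.
Mind the look-alikes: they are no part of the job. There is more than one size of the warmer; the one meant has the size given above.

How it is judged:
On the way:
1. the syringe lies level on the blue rest, nose to the rest's -y, let go (x of syringe in the frame of rest between -0.02 and 0.02 m and y of syringe in the frame of rest between -0.018 and 0.018 m and z of syringe in the frame of rest between 0.03 and 0.042 m and y of barrel_grip in the frame of rest between -0.09 and -0.035 m and angle between syringe's own z axis and vertical below 0.1 rad and contact force between the fingers and syringe below 0.05 N and contact force between syringe and rest above 0.2 N and linear speed of syringe below 0.02 m/s), for 0.2 s.
At the end, for the whole second after the job is handed in: The syringe lies nose first in the warmer's bore, its flange in the pocket and within 2.5 mm of the pocket's floor, within 4 mm of the seat across and in height, axis aligned within 0.08 rad and wings level within 0.12 rad, released and at rest (y of syringe in the frame of warmer_seat between -0.003 and 0.0025 m and x of syringe in the frame of warmer_seat between -0.004 and 0.004 m and z of syringe in the frame of warmer_seat between -0.004 and 0.004 m and y of plunger_grip in the frame of warmer_seat between 0.03 and 0.045 m and angle between the y axis of syringe and the y axis of warmer, either way round below 0.08 rad and angle between the x axis of syringe and the x axis of warmer, either way round below 0.12 rad and linear speed of syringe below 0.01 m/s and contact force between the fingers and syringe below 0.05 N); the robot touches nothing.
It fails at once if the infusion bottle was knocked over or moved more than 30 mm (distance of infusion_bottle from where it was at the start of the episode above 0.03 m or angle between infusion_bottle's own z axis and vertical above 0.4 rad).
It fails at once if the vial was knocked over or moved more than 30 mm (distance of vial from where it was at the start of the episode above 0.03 m or angle between vial's own z axis and vertical above 0.4 rad).
It fails at once if the amber jar was knocked over or moved more than 30 mm (distance of amber_jar from where it was at the start of the episode above 0.03 m or angle between amber_jar's own z axis and vertical above 0.4 rad).
It also fails if it takes over 64 s, if anything falls off the work surface, if the arm or the gripper's body presses on something with over 40 N, if the wrist force passes 120 N, or if a joint passes its speed limit or range.

## Working session

There is one attempt and no reset: what is moved stays moved. The work goes in short steps, Python scripts to look and compute and a tool call to move; the robot and the scene stay as the last step left them, time stands still between calls to the robot, and variables do not carry over. Pictures are saved under pics/ and viewed, at most 10 in all, crops included, and the job is handed in when it is done.

Besides the shell and the picture viewer there is one more tool, called after "Emit:" as name(argument=value, ...) on one line, values as JSON. step_arm: Moves the arm, as the interface text tells. Its arguments: {"type":"object","properties":{"motion":{"type":"array"},"gripper":{"type":"number"},"squeeze":{"type":"number"}},"required":["motion"]}

```bash
mkdir -p pics; cat > h.py <<'E'
import numpy as np, cv2
from scipy.spatial.transform import Rotation as R
from rig import robot
def cloud(name):
    p=robot.camera_params(name); img,d=robot.snapshot(name)
    K=np.array(p["intrinsics"]); A=np.array(p["attitude"],float)
    Rm=A if A.shape==(3,3) else (R.from_rotvec(A) if A.size==3 else R.from_quat(A)).as_matrix()
    v,u=np.mgrid[:d.shape[0],:d.shape[1]]
    c=np.stack([(u-K[0,2])/K[0,0]*d,(v-K[1,2])/K[1,1]*d,d],-1)
    w=c@Rm.T+np.array(p["eye"]); w[d==0]=np.nan
    return img,d,w
E
python3 - <<'E'
from h import *
for n in ("scene","top"):
    p=robot.camera_params(n); print(n,p)
    img,d,w=cloud(n); np.savez(f"{n}.npz",img=img,d=d,w=w)
    cv2.imwrite(f"pics/{n}.png",img[...,::-1])
print(robot.get_obs())
E
```

```text
scene {'intrinsics': array([[392.31716909,   0.        , 256.95528332],
       [  0.        , 392.31716909, 188.14083057],
       [  0.        ,   0.        ,   1.        ]]), 'eye': array([1.08910018, 0.48311592, 0.64043824]), 'attitude': array([-1.00901909, -2.33030478,  1.14552265])}
top {'intrinsics': array([[420.36934224,   0.        , 249.74460905],
       [  0.        , 420.36934224, 191.436232  ],
       [  0.        ,   0.        ,   1.        ]]), 'eye': array([ 0.46476489, -0.07184281,  1.14951908]), 'attitude': array([-2.18074957,  2.16011211, -0.0514334 ])}
{'clock': 0.1, 'joints': array([-1.27219274,  0.41178623, -0.01271258,  1.59695554,  0.00558968,
        1.13429297, -0.08218311]), 'joint_vel': array([-0.00019285, -0.00234573,  0.00089376, -0.00307936,  0.0007726 ,
        0.00039343,  0.00050136]), 'joint_efforts': array([ 2.56314190e-03, -6.01829052e+01,  6.84392732e-01, -3.00090730e+01,
        1.40843433e-02,  6.42395302e-03,  8.07714940e-06]), 'ee_pos': array([0.22401977, 0.58300123, 0.23056011]), 'orientation': array([-5.72860884e-01, -3.08874989e+00,  2.19362861e-03]), 'ft_force': array([ 0.1697848 , -0.02774097,  0.34436728]), 'wrist_torque': array([ 0.00355272, -0.00559998, -0.00396053]), 'gripper_force': 0.0, 'gripper_width': 0.0857324090476}
```

View pics/top.png

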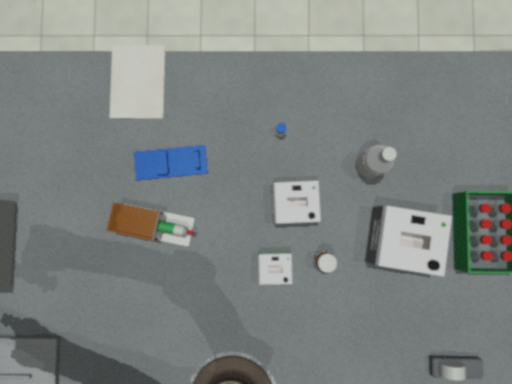

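View pics/scene.png

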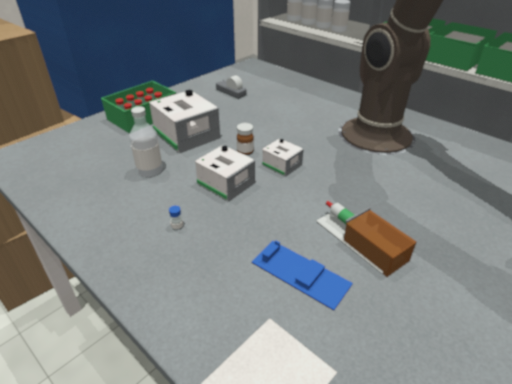

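The top view has +x up and +y left. The hooded cradle is near (150,225), the blue rest near (170,162), and the mid-size warmer near (297,202) with its grey mouth facing +y, as the scene view confirms. The small and large white blocks are look-alikes. The bottle is at (375,162), the vial at (281,130) and the jar at (326,262). Next I'll measure the poses.

```bash
python3 - <<'E'
import numpy as np,cv2
z=np.load("top.npz");img,w=z["img"],z["w"];hsv=cv2.cvtColor(img,cv2.COLOR_RGB2HSV)
H,S,V=[hsv[...,i].astype(int) for i in range(3)]
vv,uu=np.mgrid[:384,:512]
def box(u0,u1,v0,v1): return (uu>=u0)&(uu<=u1)&(vv>=v0)&(vv<=v1)
def rep(n,m):
    P=w[m];P=P[~np.isnan(P[:,0])]
    if len(P)<4: print(n,len(P));return
    r=cv2.minAreaRect(P[:,:2].astype(np.float32))
    print(n,len(P),"c",np.round(r[0],4),"size",np.round(r[1],4),"ang",round(r[2],2),"z",np.round(np.percentile(P[:,2],[5,50,95]),4),"med",np.round(np.median(P,0),4))
b=box(125,215,135,190)&(H>105)&(H<125)&(S>150)
rep("rest",b); rep("rest base",b&(w[...,2]<.012)); rep("saddles",b&(w[...,2]>.017)&(w[...,2]<.025)&(uu<185));rep("ears",b&(w[...,2]>.016)&(uu>185))
c=box(100,205,195,255)
rep("hood",c&(w[...,2]>.05)); rep("hoodcol",c&(H<20)&(S>120)&(V>60)&(uu<165))
rep("green",c&(H>50)&(H<85)&(S>120)); rep("red",c&((H<8)|(H>170))&(S>110)&(uu>180))
rep("cradle base white",c&(S<50)&(V>150)&(w[...,2]<.012))
rep("cradleall",c&(w[...,2]>.004))
t=box(262,330,172,232)
rep("warm top",t&(w[...,2]>.068)&(w[...,2]<.08)); rep("warm all",t&(w[...,2]>.03))
rep("small",box(250,300,245,292)&(w[...,2]>.03));rep("large",box(355,455,195,285)&(w[...,2]>.03))
for n,bx in (("jar",(312,342,246,280)),("vial",(272,290,120,142)),("bottle",(352,400,138,188))): rep(n,box(*bx)&(w[...,2]>.03))
z=np.load("scene.npz");img,w=z["img"],z["w"]
s=(w[...,2]>.03)&(w[...,2]<.09)&box(180,270,140,200)
rep("scene warmer",s)
E
```

```text
rest 1898 c [0.6288 0.1803] size [0.077  0.1951] ang 6.11 z [0.0026 0.0066 0.0224] med [0.6276 0.1803 0.0066]
rest base 1506 c [0.6288 0.1803] size [0.077  0.1951] ang 6.11 z [0.0023 0.0059 0.0095] med [0.6273 0.1703 0.0059]
saddles 256 c [0.627  0.2033] size [0.0644 0.0326] ang 6.6 z [0.0179 0.0208 0.0239] med [0.6271 0.2034 0.0208]
ears 88 c [0.637  0.1053] size [0.0499 0.0123] ang 5.86 z [0.0176 0.0214 0.029 ] med [0.6383 0.1054 0.0214]
hood 1517 c [0.4593 0.2303] size [0.1957 0.0762] ang 79.13 z [0.053 0.06  0.064] med [0.4634 0.2589 0.06  ]
hoodcol 1265 c [0.4657 0.2644] size [0.1201 0.0742] ang 78.68 z [0.0567 0.0601 0.0633] med [0.466  0.2646 0.0601]
green 132 c [0.4513 0.1802] size [0.0379 0.0248] ang 77.33 z [0.0436 0.0492 0.0529] med [0.4513 0.1808 0.0492]
red 20 c [0.4399 0.1166] size [0.0079 0.0138] ang 0.19 z [0.0382 0.041  0.0447] med [0.4387 0.1176 0.041 ]
cradle base white 553 c [0.4457 0.1584] size [0.0839 0.0823] ang 79.25 z [0.0016 0.0055 0.0098] med [0.4541 0.1524 0.0055]
cradleall 2500 c [0.4555 0.2248] size [0.1621 0.2893] ang 1.42 z [0.0047 0.0578 0.0632] med [
[... 259 characters left out ...]

small 948 c [ 0.347  -0.1065] size [0.0775 0.0874] ang 1.78 z [0.0511 0.0548 0.0585] med [ 0.3486 -0.1063  0.0548]
large 4649 c [ 0.4265 -0.4435] size [0.1712 0.1478] ang 81.46 z [0.043  0.1046 0.1086] med [ 0.4263 -0.4393  0.1046]
jar 375 c [ 0.3683 -0.2349] size [0.0489 0.0487] ang 18.78 z [0.0411 0.0837 0.0874] med [ 0.3691 -0.2326  0.0837]
vial 89 c [ 0.7162 -0.1212] size [0.0237 0.0252] ang 89.39 z [0.0422 0.0537 0.0576] med [ 0.7147 -0.12    0.0537]
bottle 931 c [ 0.6234 -0.3585] size [0.0722 0.0645] ang 32.54 z [0.0485 0.1279 0.1901] med [ 0.6177 -0.349   0.1279]
scene warmer 2001 c [ 0.4685 -0.2395] size [0.2256 0.2735] ang 3.05 z [0.0328 0.0692 0.0748] med [ 0.5271 -0.1482  0.0692]
```

```bash
cat > go.py <<'E'
import sys
from h import *
# usage: go.py x y z yawdeg(of tool y axis): twist, then shift in tool axes (cm) after the twist
x,y,z,yaw=map(float,sys.argv[1:5]); o=robot.get_obs()
M=R.from_rotvec(o["orientation"]).as_matrix(); cur=np.degrees(np.arctan2(M[1,1],M[0,1]))
dy=(yaw-cur+90)%180-90; tw=-dy
M2=M@R.from_euler("z",tw,degrees=True).as_matrix()
print("t",round(o["clock"],2),"twist",round(tw,2),"shift cm",np.round(M2.T@(np.array([x,y,z])-o["ee_pos"])*100,2),"tilt",np.round(M[:,2],4),"pos",np.round(o["ee_pos"],4),"yaw",round(cur,2))
E
python3 go.py .4495 .1686 .15 -11.2
```

```text
t 0.1 twist 80.19 shift cm [-36.26  30.17   8.1 ] tilt [-4.0e-04 -1.3e-03 -1.0e+00] pos [0.224  0.583  0.2306] yaw 68.99
```

Emit:
step_arm(motion=[{"twist":10},{"twist":10},{"twist":10},{"twist":10},{"twist":10},{"twist":10},{"twist":10},{"twist":10.2},{"x":-3.6,"y":3,"z":0.8},{"x":-3.6,"y":3,"z":0.8},{"x":-3.6,"y":3,"z":0.8},{"x":-3.6,"y":3,"z":0.8},{"x":-3.6,"y":3,"z":0.8},{"x":-3.6,"y":3,"z":0.8},{"x":-3.6,"y":3,"z":0.8},{"x":-3.6,"y":3,"z":0.8},{"x":-3.6,"y":3,"z":0.8},{"x":-3.6,"y":3,"z":0.8}], gripper=8.5, squeeze=60)

```text
$.motion[0]: bad value
```

```bash
python3 go.py .4495 .1686 .15 -11.2; python3 - <<'E'
from h import *
img,d,w=cloud("wrist"); np.savez("wr1.npz",img=img,d=d,w=w); cv2.imwrite("pics/wr1.png",img[...,::-1])
E
```

```text
t 0.1 twist 80.19 shift cm [-36.26  30.17   8.1 ] tilt [-4.0e-04 -1.3e-03 -1.0e+00] pos [0.224  0.583  0.2306] yaw 68.99
```

View pics/wr1.png

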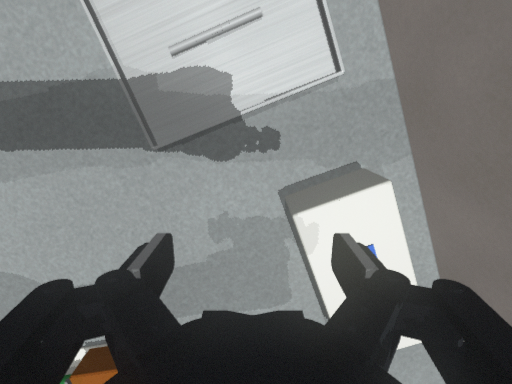

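The call was refused, so each row may need all four keys. The arm has not moved. The picture shows only the start area, with the fingers at the bottom.

Emit:
step_arm(motion=[{"x":0,"y":0,"z":0,"twist":10},{"x":0,"y":0,"z":0,"twist":10},{"x":0,"y":0,"z":0,"twist":10},{"x":0,"y":0,"z":0,"twist":10},{"x":0,"y":0,"z":0,"twist":10},{"x":0,"y":0,"z":0,"twist":10},{"x":0,"y":0,"z":0,"twist":10},{"x":0,"y":0,"z":0,"twist":10.2},{"x":-3.6,"y":3,"z":0.8,"twist":0},{"x":-3.6,"y":3,"z":0.8,"twist":0},{"x":-3.6,"y":3,"z":0.8,"twist":0},{"x":-3.6,"y":3,"z":0.8,"twist":0},{"x":-3.6,"y":3,"z":0.8,"twist":0},{"x":-3.6,"y":3,"z":0.8,"twist":0},{"x":-3.6,"y":3,"z":0.8,"twist":0},{"x":-3.6,"y":3,"z":0.8,"twist":0},{"x":-3.6,"y":3,"z":0.8,"twist":0},{"x":-3.6,"y":3,"z":0.8,"twist":0}], gripper=8.5, squeeze=60)

```text
clock: 2.4
ee_pos: [0.4489, 0.1707, 0.1511]
orientation: [-2.428, -1.994, -0.0]
ft_force: [1.2, 1.1, -0.3]
gripper_width: 0.0853
gripper_force: 0.0
```

```bash
python3 go.py .4495 .1686 .15 -11.2; python3 - <<'E'
from h import *
img,d,w=cloud("wrist"); np.savez("wr2.npz",img=img,d=d,w=w); cv2.imwrite("pics/wr2.png",img[...,::-1])
E
```

```text
t 2.4 twist 0.0 shift cm [-0.19  0.1   0.11] tilt [ 2.e-04  2.e-04 -1.e+00] pos [0.4489 0.1707 0.1511] yaw -11.2
```

View pics/wr2.png

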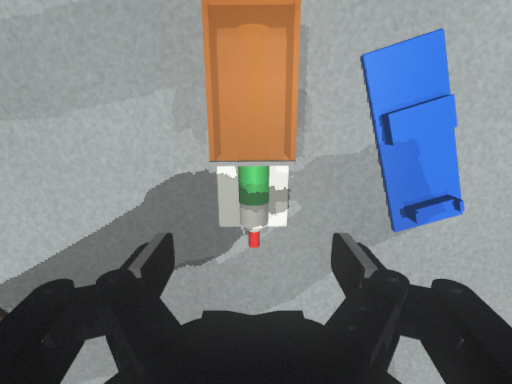

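The syringe axis is vertical at column 254, midway between the fingers. The green band spans rows 165–200 and the red cap spans rows 230–245. I'll refine the measurement from this view.

```bash
python3 - <<'E'
import numpy as np,cv2
z=np.load("wr2.npz");img,w=z["img"],z["w"];hsv=cv2.cvtColor(img,cv2.COLOR_RGB2HSV)
H,S,V=[hsv[...,i].astype(int) for i in range(3)];vv,uu=np.mgrid[:384,:512]
def rep(n,m):
    P=w[m];P=P[~np.isnan(P[:,0])];r=cv2.minAreaRect(P[:,:2].astype(np.float32))
    print(n,len(P),np.round(r[0],4),np.round(r[1],4),round(r[2],2),"zmed/max",np.round(np.percentile(P[:,2],[50,98]),4))
rep("green",(H>50)&(H<85)&(S>120)&(uu>230)&(uu<280)&(vv>150)&(vv<210))
rep("red",((H<6)|(H>170))&(S>110)&(vv>220)&(vv<255)&(uu>240)&(uu<270))
rep("hoodtrim",(H>6)&(H<20)&(S>120)&(w[...,2]>.055)&(vv<165))
rep("barrel",(w[...,2]>.03)&(uu>225)&(uu<285)&(vv>166)&(vv<250)&(w[...,2]<.055))
b=(H>105)&(H<125)&(S>150)
rep("rest",b&(w[...,2]<.03)); rep("wide",b&(w[...,2]>.016)&(vv<160)); rep("ears",b&(w[...,2]>.016)&(vv>180))
E
```

```text
green 653 [0.4522 0.1793] [0.0264 0.0263] 78.56 zmed/max [0.0498 0.0521]
red 156 [0.44   0.1152] [0.0172 0.0106] 79.03 zmed/max [0.0411 0.0424]
hoodtrim 14766 [0.4662 0.2605] [0.1231 0.0757] 79.42 zmed/max [0.0599 0.0613]
barrel 2020 [0.4462 0.1495] [0.0873 0.0294] 79.92 zmed/max [0.0487 0.0519]
rest 14346 [0.629  0.1788] [0.08   0.1986] 5.88 zmed/max [0.0061 0.022 ]
wide 2252 [0.627 0.2  ] [0.0649 0.0325] 6.09 zmed/max [0.0208 0.0222]
ears 689 [0.6373 0.1029] [0.051  0.0134] 5.65 zmed/max [0.021  0.0295]
```

Emit:
step_arm(motion=[{"x":-0.3,"y":0.15,"z":0,"twist":-0.4},{"x":0,"y":0,"z":3,"twist":0},{"x":0,"y":0,"z":3,"twist":0},{"x":0,"y":0,"z":3,"twist":0},{"x":0,"y":0,"z":3,"twist":0},{"x":0,"y":0,"z":1.3,"twist":0},{"x":0,"y":0,"z":0,"twist":0}])

```text
clock: 3.32
ee_pos: [0.4487, 0.1692, 0.0179]
orientation: [-2.42, -2.003, 0.002]
ft_force: [-0.3, 0.3, 0.5]
gripper_width: 0.085
gripper_force: 0.0
```

Emit:
step_arm(motion=[{"x":0,"y":0,"z":0,"twist":0},{"x":0,"y":0,"z":0,"twist":0},{"x":0,"y":0,"z":0,"twist":0},{"x":0,"y":0,"z":0,"twist":0},{"x":0,"y":0,"z":0,"twist":0},{"x":0,"y":0,"z":0,"twist":0}], gripper=2)

```text
clock: 4.08
ee_pos: [0.4496, 0.1688, 0.0186]
orientation: [2.421, 2.002, 0.001]
ft_force: [-1.3, -0.3, 5.4]
gripper_width: 0.0279
gripper_force: 59.0
```

Emit:
step_arm(motion=[{"x":0,"y":0,"z":-0.2,"twist":0},{"x":-0.5,"y":0,"z":0,"twist":0},{"x":-0.5,"y":0,"z":0,"twist":0},{"x":-1,"y":0,"z":0,"twist":0},{"x":0,"y":0,"z":0,"twist":0}])

```text
clock: 4.7
ee_pos: [0.4452, 0.1478, 0.0202]
orientation: [2.423, 2.0, -0.001]
ft_force: [0.7, 0.4, -0.6]
gripper_width: 0.0282
gripper_force: 59.1
```

```bash
python3 - <<'E'
from h import *
img,d,w=cloud("wrist"); cv2.imwrite("pics/wr3.png",img[...,::-1])
E
python3 go.py .4495 .1686 .02 -10.8
```

```text
t 4.75 twist -0.08 shift cm [2.06 0.02 0.03] tilt [-2.e-04 -1.e-04 -1.e+00] pos [0.4455 0.1484 0.0203] yaw -10.88
```

View pics/wr3.png

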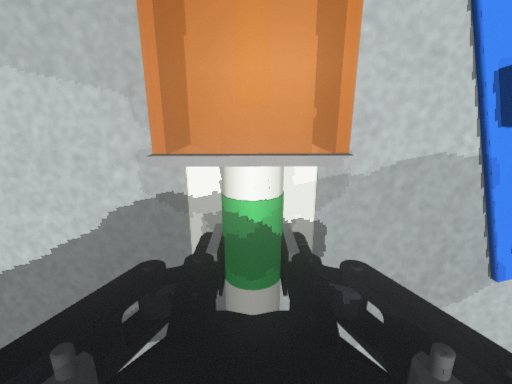

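The barrel is held squarely (columns 222–283) and it is sliding out of the hood, whose edge is at row 158. I'll draw it out the rest of the way and lift.

Emit:
step_arm(motion=[{"x":-2,"y":0,"z":0,"twist":0},{"x":-2,"y":0,"z":0,"twist":0},{"x":-2,"y":0,"z":0,"twist":0},{"x":-2,"y":0,"z":0,"twist":0},{"x":-2,"y":0,"z":0,"twist":0},{"x":-1,"y":0,"z":0,"twist":0},{"x":0,"y":0,"z":0,"twist":0},{"x":0,"y":0,"z":-3,"twist":0},{"x":0,"y":0,"z":-3,"twist":0},{"x":0,"y":0,"z":-3,"twist":0},{"x":0,"y":0,"z":0,"twist":0}])

```text
clock: 6.12
ee_pos: [0.4264, 0.0421, 0.112]
orientation: [2.419, 2.003, 0.007]
ft_force: [-0.2, 1.2, -2.4]
gripper_width: 0.0278
gripper_force: 59.4
```

```bash
python3 - <<'E'
from h import *
img,d,w=cloud("scene"); cv2.imwrite("pics/s2.png",cv2.resize(img[170:300,260:450],None,fx=3,fy=3)[...,::-1])
img,d,w=cloud("top"); hsv=cv2.cvtColor(img,cv2.COLOR_RGB2HSV);H,S,V=[hsv[...,i].astype(int) for i in range(3)];vv,uu=np.mgrid[:384,:512]
for n,m in (("yellow",(H>20)&(H<35)&(S>120)&(w[...,2]>.07)),("red",((H<6)|(H>170))&(S>110)&(w[...,2]>.07)&(uu<300))):
    P=w[m];P=P[~np.isnan(P[:,0])]; print(n,len(P),np.round(np.median(P,0),4) if len(P) else '')
E
python3 - <<'E'
import numpy as np
# barrel_grip -68 => rest TCP
y=np.radians(5.9); o=np.array([.627,.2015]); print(o-.068*np.array([-np.sin(y),np.cos(y)]))
E
python3 go.py .634 .1339 .11 5.9
```

```text
yellow 41 [0.4521 0.1789 0.1404]
red 24 [ 0.4157 -0.0086  0.1328]
[0.63398989 0.13386021]
t 6.22 twist -16.64 shift cm [7.020e+00 2.175e+01 2.000e-02] tilt [ 4.e-04  6.e-04 -1.e+00] pos [0.4249 0.0418 0.1101] yaw -10.74
```

View pics/s2.png

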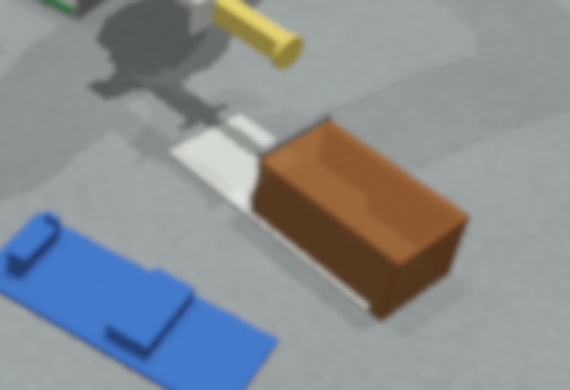

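The syringe is out and level, with the yellow plunger clear of the hood. I'll carry it to the rest.

Emit:
step_arm(motion=[{"x":0,"y":0,"z":0,"twist":-8.3},{"x":0,"y":0,"z":0,"twist":-8.3},{"x":1,"y":3,"z":0,"twist":0},{"x":1,"y":3,"z":0,"twist":0},{"x":1,"y":3,"z":0,"twist":0},{"x":1,"y":3,"z":0,"twist":0},{"x":1,"y":3,"z":0,"twist":0},{"x":1,"y":3,"z":0,"twist":0},{"x":1,"y":3,"z":0,"twist":0},{"x":0,"y":0.7,"z":0,"twist":0},{"x":0,"y":0,"z":0,"twist":0},{"x":0,"y":0,"z":3,"twist":0},{"x":0,"y":0,"z":3,"twist":0},{"x":0,"y":0,"z":0,"twist":0},{"x":0,"y":0,"z":0,"twist":0}])

```text
clock: 8.1
ee_pos: [0.6338, 0.1322, 0.0512]
orientation: [2.107, 2.33, 0.001]
ft_force: [-0.5, 0.0, -0.8]
gripper_width: 0.0281
gripper_force: 59.5
```

```bash
python3 go.py .634 .1339 .0195 5.9
```

```text
t 8.1 twist -0.14 shift cm [0.17 0.03 3.17] tilt [ 5.e-04  1.e-04 -1.e+00] pos [0.6338 0.1322 0.0512] yaw 5.76
```

Emit:
step_arm(motion=[{"x":0.2,"y":0,"z":1,"twist":0},{"x":0,"y":0,"z":1,"twist":0},{"x":0,"y":0,"z":0.6,"twist":0},{"x":0,"y":0,"z":0.3,"twist":0},{"x":0,"y":0,"z":0.2,"twist":0},{"x":0,"y":0,"z":0,"twist":0},{"x":0,"y":0,"z":0,"twist":0}])

```text
clock: 8.98
ee_pos: [0.6337, 0.1345, 0.0195]
orientation: [2.106, 2.33, 0.001]
ft_force: [-1.4, -0.7, -0.5]
gripper_width: 0.0279
gripper_force: 59.5
```

Emit:
step_arm(motion=[{"x":0,"y":0,"z":0.1,"twist":0},{"x":0,"y":0,"z":0,"twist":0}])

```text
clock: 9.22
ee_pos: [0.6338, 0.1345, 0.0192]
orientation: [2.106, 2.331, 0.001]
ft_force: [-2.4, -0.1, 6.4]
gripper_width: 0.0282
gripper_force: 60.2
```

Emit:
step_arm(motion=[{"x":0,"y":0,"z":0,"twist":0},{"x":0,"y":0,"z":0,"twist":0},{"x":0,"y":0,"z":0,"twist":0},{"x":0,"y":0,"z":0,"twist":0}], gripper=8)

```text
clock: 9.72
ee_pos: [0.6335, 0.1345, 0.0182]
orientation: [-2.107, -2.331, 0.0]
ft_force: [0.4, -0.4, 0.2]
gripper_width: 0.0796
gripper_force: 0.0
```

Emit:
step_arm(motion=[{"x":0,"y":0,"z":-3,"twist":0},{"x":0,"y":0,"z":-4,"twist":0},{"x":0,"y":0,"z":-4,"twist":0},{"x":0,"y":0,"z":-2,"twist":0},{"x":0,"y":0,"z":0,"twist":0}])

```text
clock: 10.35
ee_pos: [0.6342, 0.1347, 0.1493]
orientation: [2.106, 2.33, 0.003]
ft_force: [-0.8, 0.3, -1.0]
gripper_width: 0.0801
gripper_force: 0.0
```

```bash
python3 - <<'E'
from h import *
img,d,w=cloud("wrist"); np.savez("wr4.npz",img=img,d=d,w=w); cv2.imwrite("pics/wr4.png",img[...,::-1])
hsv=cv2.cvtColor(img,cv2.COLOR_RGB2HSV);H,S,V=[hsv[...,i].astype(int) for i in range(3)];vv,uu=np.mgrid[:384,:512]
def rep(n,m):
    P=w[m];P=P[~np.isnan(P[:,0])]
    if len(P)<5: print(n,len(P));return
    r=cv2.minAreaRect(P[:,:2].astype(np.float32))
    print(n,len(P),np.round(r[0],4),np.round(r[1],4),round(r[2],2),"zmed/max",np.round(np.percentile(P[:,2],[50,98]),4))
rep("yellow",(H>20)&(H<35)&(S>110)&(w[...,2]<.06)); rep("rod",(H>20)&(H<35)&(S>110)&(w[...,2]<.0475)&(w[...,2]>.04))
rep("green",(H>50)&(H<85)&(S>120)&(w[...,2]<.06));rep("red",((H<6)|(H>170))&(S>110)&(w[...,2]<.06)&(w[...,2]>.03))
b=(H>105)&(H<125)&(S>150);rep("rest",b&(w[...,2]<.03))
E
python3 go.py .634 .1339 .0195 5.9
```

```text
yellow 1647 [0.6243 0.2482] [0.0265 0.086 ] 11.6 zmed/max [0.0459 0.0499]
rod 1436 [0.6228 0.2401] [0.026  0.0701] 5.67 zmed/max [0.0458 0.0472]
green 1348 [0.6322 0.1437] [0.0287 0.0437] 6.46 zmed/max [0.0495 0.0521]
red 158 [0.6395 0.0804] [0.0104 0.0173] 5.48 zmed/max [0.0411 0.0427]
rest 8605 [0.6295 0.1787] [0.0789 0.1979] 6.02 zmed/max [0.0061 0.022 ]
t 10.4 twist -0.11 shift cm [-0.08  0.06 12.83] tilt [-1.e-04  2.e-04 -1.e+00] pos [0.6333 0.1347 0.1478] yaw 5.79
```

View pics/wr4.png

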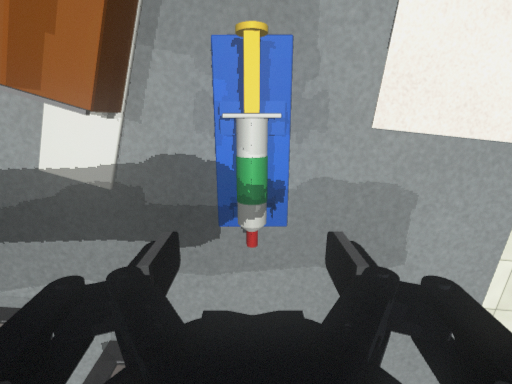

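The syringe lies on the rest along column 252. The flange (row 116) is over the wide saddle and the plunger spans rows 25–112. I'll go for the plunger rod.

```bash
python3 go.py .6235 .2376 .018 5.9
```

```text
t 10.4 twist -0.11 shift cm [10.34  0.08 12.99] tilt [-1.e-04  2.e-04 -1.e+00] pos [0.6333 0.1347 0.1478] yaw 5.79
```

Emit:
step_arm(motion=[{"x":3.5,"y":0,"z":0,"twist":-0.1},{"x":3.5,"y":0.1,"z":0,"twist":0},{"x":3.3,"y":0,"z":0,"twist":0},{"x":0,"y":0,"z":3,"twist":0},{"x":0,"y":0,"z":3,"twist":0},{"x":0,"y":0,"z":3,"twist":0},{"x":0,"y":0,"z":3,"twist":0},{"x":0,"y":0,"z":0.9,"twist":0},{"x":0,"y":0,"z":0,"twist":0},{"x":0,"y":0,"z":0,"twist":0}])

```text
clock: 11.65
ee_pos: [0.6247, 0.2372, 0.0202]
orientation: [2.104, 2.332, 0.002]
ft_force: [-0.0, -0.4, 1.2]
gripper_width: 0.0801
gripper_force: 0.0
```

Emit:
step_arm(motion=[{"x":0,"y":0,"z":0,"twist":0},{"x":0,"y":0,"z":0,"twist":0},{"x":0,"y":0,"z":0,"twist":0},{"x":0,"y":0,"z":0,"twist":0},{"x":0,"y":0,"z":0,"twist":0},{"x":0,"y":0,"z":0,"twist":0},{"x":0,"y":0,"z":0,"twist":0}], gripper=0.5, squeeze=90)

```text
clock: 12.52
ee_pos: [0.6241, 0.2372, 0.0196]
orientation: [-2.104, -2.333, -0.0]
ft_force: [-1.8, -0.4, 6.7]
gripper_width: 0.0127
gripper_force: 87.8
```

Emit:
step_arm(motion=[{"x":0,"y":0,"z":-2,"twist":0},{"x":0,"y":0,"z":-3,"twist":0},{"x":0,"y":0,"z":-3,"twist":0},{"x":0,"y":0,"z":-3,"twist":0},{"x":0,"y":0,"z":0,"twist":0}])

```text
clock: 13.15
ee_pos: [0.6259, 0.2375, 0.1329]
orientation: [2.103, 2.331, 0.008]
ft_force: [-0.6, 0.8, -1.8]
gripper_width: 0.0123
gripper_force: 87.8
```

```bash
python3 - <<'E'
import numpy as np
y=np.radians(3.1); o=np.array([.5170,-.1068]); u=np.array([-np.sin(y),np.cos(y)])
for s in (.037,.037+.17,.037+.2): print(s,np.round(o+s*u,4))
E
python3 go.py .504 .129 .13 3.1
```

```text
0.037 [ 0.515  -0.0699]
0.20700000000000002 [0.5058 0.0999]
0.23700000000000002 [0.5042 0.1299]
t 13.15 twist 2.77 shift cm [-10.18 -12.76   0.2 ] tilt [ 0.0051  0.0024 -1.    ] pos [0.6259 0.2375 0.1329] yaw 5.87
```

Emit:
step_arm(motion=[{"x":-2.5,"y":-3.2,"z":0,"twist":2.8},{"x":-2.5,"y":-3.2,"z":0,"twist":0},{"x":-2.5,"y":-3.2,"z":0,"twist":0},{"x":-2.6,"y":-3.1,"z":0,"twist":0},{"x":0,"y":0,"z":0,"twist":0},{"x":0,"y":0,"z":3,"twist":0},{"x":0,"y":0,"z":2,"twist":0},{"x":0,"y":0,"z":0,"twist":0},{"x":0,"y":0,"z":0,"twist":0},{"x":0,"y":0,"z":0,"twist":0}])

```text
clock: 14.4
ee_pos: [0.5047, 0.1283, 0.0801]
orientation: [2.16, 2.28, 0.002]
ft_force: [0.7, -0.2, -0.6]
gripper_width: 0.0123
gripper_force: 88.0
```

```bash
cat > meas.py <<'E'
from h import *
o=robot.get_obs(); tz=o["ee_pos"]
for n in ("top","wrist","scene"):
    img,d,w=cloud(n); np.savez(f"m_{n}.npz",img=img,w=w)
    cv2.imwrite(f"pics/m_{n}_{o['clock']:.1f}.png",img[...,::-1])
    hsv=cv2.cvtColor(img,cv2.COLOR_RGB2HSV);H,S,V=[hsv[...,i].astype(int) for i in range(3)]
    ok=(w[...,2]>.02)&(w[...,0]>.4)&(w[...,0]<.62)&(w[...,1]<.23)
    nr=ok&(w[...,1]>-.12)
    for k,m in (("red",((H<6)|(H>170))&(S>110)&nr),("green",(H>50)&(H<85)&(S>120)&nr&(w[...,1]>-.04)),("yellow",(H>20)&(H<35)&(S>110)&nr),
       ("barrel",nr&(w[...,1]>-.03)&(w[...,1]<tz[1]-.045)&(abs(w[...,0]-tz[0])<.03)&(w[...,2]<tz[2]+.045)&(w[...,2]>tz[2]+.006)),
       ("warmtop",ok&(w[...,1]<-.09)&(w[...,1]>-.24)&(abs(w[...,2]-.0745)<.005))):
        P=w[m];P=P[~np.isnan(P[:,0])]
        if len(P)<12: continue
        r=cv2.minAreaRect(P[:,:2].astype(np.float32))
        print(n,k,len(P),np.round(r[0],4),np.round(r[1],4),round(r[2],2),"med",np.round(np.median(P,0),4),"zmax",round(np.percentile(P[:,2],98),4))
    b=(w[...,1]>-.03)&(w[...,1]<tz[1]-.045)&(abs(w[...,0]-tz[0])<.02)&(w[...,2]>tz[2]+.022)&(w[...,2]<tz[2]+.045)
    P=w[b]
    if len(P)>50:
        for a in np.arange(-.02,tz[1]-.05,.02):
            Q=P[abs(P[:,1]-a)<.004]
            if len(Q)>10: print("   crest",n,round(a,3),"z",np.round(np.percentile(Q[:,2],95),4),"xmid",np.round((Q[:,0].min()+Q[:,0].max())/2,4))
E
python3 meas.py; python3 go.py .504 .129 .03 3.1
```

```text
top red 22 [ 0.5124 -0.0278] [0.0126 0.0077] 89.74 med [ 0.5113 -0.0278  0.1007] zmax 0.105
top green 164 [0.508  0.0362] [0.0251 0.0374] 0.63 med [0.5077 0.0355 0.1089] zmax 0.1144
top yellow 27 [0.5058 0.0924] [0.0153 0.0372] 4.63 med [0.5047 0.1046 0.1073] zmax 0.3199
top barrel 503 [0.5085 0.0268] [0.0301 0.1122] 1.25 med [0.508  0.0326 0.1081] zmax 0.114
top warmtop 1634 [ 0.5197 -0.1596] [0.1041 0.1182] 3.08 med [ 0.5209 -0.1561  0.074 ] zmax 0.0781
   crest top 0.0 z 0.1113 xmid 0.5096
   crest top 0.02 z 0.1136 xmid 0.5095
   crest top 0.04 z 0.1132 xmid 0.508
   crest top 0.06 z 0.1125 xmid 0.5066
wrist yellow 4460 [0.5041 0.1312] [0.0272 0.0713] 2.65 med [0.504  0.1426 0.1062] zmax 0.1105
scene red 18 [ 0.5162 -0.0277] [0.0162 0.0096] 42.45 med [ 0.5171 -0.0276  0.0996] zmax 0.1015
scene green 140 [0.5162 0.0364] [0.0401 0.0229] 87.83 med [0.5208 0.0369 0.1061] zmax 0.1112
scene yellow 183 [0.516  0.1416] [0.0401 0.067 ] 27.78 med [0.5108 0.1537 0.1018] zmax 0.1269
scene barrel 484 [0.5137 0.0262] [0.0292 0.1126] 2.56 med [0.5211 0.0352 0.1045] zmax 0.1108
scene warmtop 980 [ 0.5227 -0.1607] [0.107  0.1219] 3.02 med [ 0.5297 -0.1537  0.0732] zmax 0.0758
   crest scene 0.0 z 0.1108 xmid 0.5158
   crest scene 0.02 z 0.1097 xmid 0.5141
   crest scene 0.04 z 0.1105 xmid 0.5124
   crest scene 0.06 z 0.1099 xmid 0.5117
t 14.55 twist -0.01 shift cm [ 0.08 -0.04  4.99] tilt [ 1.e-03  6.e-04 -1.e+00] pos [0.5044 0.1282 0.0799] yaw 3.09
```

Emit:
step_arm(motion=[{"x":0,"y":0.05,"z":2.5,"twist":0},{"x":0,"y":0,"z":2.4,"twist":0},{"x":-2,"y":0,"z":0,"twist":0},{"x":-2,"y":0,"z":0,"twist":0},{"x":-2,"y":0,"z":0,"twist":0},{"x":-1,"y":0,"z":0,"twist":0},{"x":0,"y":0,"z":0,"twist":0},{"x":0,"y":0,"z":0,"twist":0},{"x":0,"y":0,"z":0,"twist":0}])

```text
clock: 15.68
ee_pos: [0.5082, 0.0589, 0.0303]
orientation: [-2.159, -2.282, -0.0]
ft_force: [-0.8, 0.1, -0.7]
gripper_width: 0.0126
gripper_force: 88.0
```

```bash
python3 meas.py; python3 go.py .5150 -.0699 .031 3.1; ls pics; python3 - <<'E'
import cv2,glob
i=cv2.imread(sorted(glob.glob("pics/m_scene_15*"))[0]); cv2.imwrite("pics/s3.png",cv2.resize(i[120:250,180:380],None,fx=4,fy=4,interpolation=cv2.INTER_CUBIC))
E
```

```text
top red 18 [ 0.5154 -0.0949] [0.0105 0.0079] 89.87 med [ 0.5152 -0.095   0.0508] zmax 0.0557
top green 93 [ 0.5119 -0.026 ] [0.0237 0.0238] 0.91 med [ 0.5127 -0.0274  0.0597] zmax 0.0651
top barrel 187 [ 0.512 -0.008] [0.0293 0.044 ] 0.72 med [ 0.5103 -0.0093  0.0593] zmax 0.0647
top warmtop 1626 [ 0.5196 -0.1596] [0.104  0.1183] 3.09 med [ 0.5215 -0.156   0.074 ] zmax 0.0781
   crest top -0.02 z 0.0644 xmid 0.5119
   crest top 0.0 z 0.0628 xmid 0.5104
wrist yellow 4494 [0.5069 0.0618] [0.0274 0.0715] 1.48 med [0.5077 0.0733 0.0565] zmax 0.0609
scene red 15 [ 0.5124 -0.1041] [0.0296 0.0083] 39.77 med [ 0.5202 -0.0963  0.0486] zmax 0.0521
scene green 82 [ 0.5208 -0.0273] [0.0199 0.0253] 2.97 med [ 0.5243 -0.0272  0.0563] zmax 0.062
scene yellow 154 [0.5243 0.0729] [0.0476 0.0676] 24.14 med [0.5136 0.0869 0.0526] zmax 0.0794
scene barrel 173 [ 0.5184 -0.0082] [0.0429 0.026 ] 89.67 med [ 0.5244 -0.0108  0.0548] zmax 0.0614
scene warmtop 966 [ 0.5228 -0.1617] [0.1077 0.1223] 2.98 med [ 0.5284 -0.1543  0.0731] zmax 0.0758
   crest scene -0.02 z 0.0616 xmid 0.5171
   crest scene 0.0 z 0.0607 xmid 0.5209
t 15.82 twist 0.04 shift cm [-1.287e+01 -1.000e-02 -8.000e-02] tilt [-2.e-04  1.e-04 -1.e+00] pos [0.5082 0.0586 0.0302] yaw 3.14
m_scene_14.4.png
m_scene_15.7.png
m_top_14.4.png
m_top_15.7.png
m_wrist_14.4.png
m_wrist_15.7.png
s2.png
scene.png
top.png
wr1.png
wr2.png
wr3.png
wr4.png
```

View pics/s3.png

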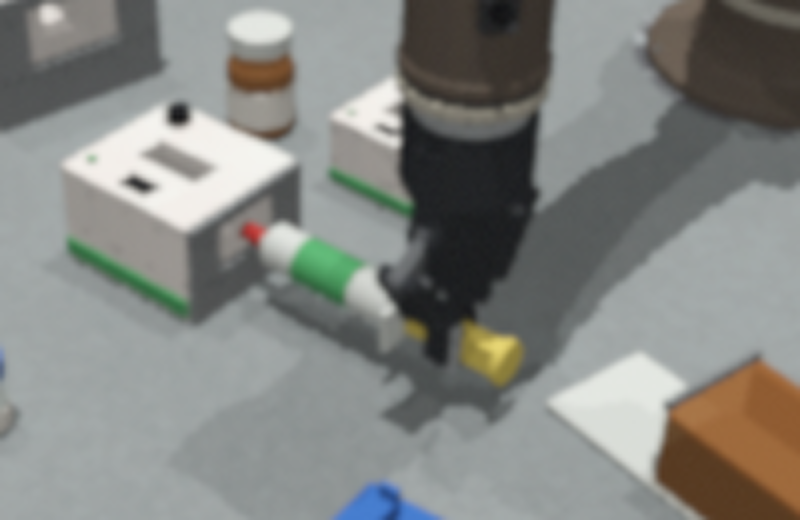

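The cap is at the mouth and lined up. The height looks right to about 1 mm, so I'll raise slightly and advance while watching the force.

Emit:
step_arm(motion=[{"x":-0.7,"y":0,"z":-0.05,"twist":0},{"x":-0.7,"y":0,"z":0,"twist":0},{"x":-0.7,"y":0,"z":0,"twist":0},{"x":-0.7,"y":0,"z":0,"twist":0},{"x":-0.7,"y":0,"z":0,"twist":0},{"x":0,"y":0,"z":0,"twist":0}])

```text
clock: 16.58
ee_pos: [0.5102, 0.0223, 0.0308]
orientation: [2.162, 2.279, -0.0]
ft_force: [-0.0, -0.0, 0.3]
gripper_width: 0.0124
gripper_force: 88.0
```

```bash
python3 go.py .5150 -.0699 .031 3.1; python3 -c "
from rig import robot; o=robot.get_obs(); print(o['ft_force'],o['wrist_torque'])"
```

```text
t 16.57 twist -0.09 shift cm [-9.23 -0.02 -0.02] tilt [ 1.e-04 -2.e-04 -1.e+00] pos [0.5102 0.0223 0.0308] yaw 3.01
[-0.03349602 -0.02269552  0.27037689] [ 0.07066635  0.00205323 -0.01273013]
```

Emit:
step_arm(motion=[{"x":-1,"y":0,"z":0,"twist":0},{"x":-1,"y":0,"z":0,"twist":0},{"x":-1,"y":0,"z":0,"twist":0},{"x":-1,"y":0,"z":0,"twist":0},{"x":-1,"y":0,"z":0,"twist":0},{"x":0,"y":0,"z":0,"twist":0}])

```text
clock: 17.32
ee_pos: [0.5129, -0.0279, 0.0309]
orientation: [2.163, 2.278, -0.0]
ft_force: [-0.3, 0.5, -0.5]
gripper_width: 0.0125
gripper_force: 88.0
```

Emit:
step_arm(motion=[{"x":-0.8,"y":0,"z":0,"twist":0},{"x":-0.8,"y":0,"z":0,"twist":0},{"x":-0.7,"y":0,"z":0,"twist":0},{"x":0,"y":0,"z":0,"twist":0}])

```text
clock: 17.82
ee_pos: [0.5141, -0.0506, 0.0308]
orientation: [2.162, 2.279, -0.0]
ft_force: [-0.3, -0.0, -0.9]
gripper_width: 0.012
gripper_force: 88.0
```

```bash
python3 go.py .5150 -.0699 .031 3.1; python3 -c "
from rig import robot; o=robot.get_obs(); print(o['ft_force'],o['wrist_torque'])"
```

```text
t 17.82 twist -0.09 shift cm [-1.93 -0.01 -0.02] tilt [ 1.e-04 -2.e-04 -1.e+00] pos [ 0.5141 -0.0506  0.0308] yaw 3.01
[-0.31176044 -0.044697   -0.88195332] [ 0.06619296 -0.02606407  0.01832754]
```

Emit:
step_arm(motion=[{"x":-0.5,"y":0,"z":0,"twist":0},{"x":-0.4,"y":0,"z":0,"twist":0},{"x":-0.4,"y":0,"z":0,"twist":0},{"x":-0.2,"y":0,"z":0,"twist":0},{"x":0,"y":0,"z":0,"twist":0},{"x":0,"y":0,"z":0,"twist":0}])

```text
clock: 18.58
ee_pos: [0.5149, -0.0646, 0.0308]
orientation: [-2.161, -2.28, -0.0]
ft_force: [0.2, 0.4, -0.7]
gripper_width: 0.0125
gripper_force: 88.0
```

Emit:
step_arm(motion=[{"x":-0.2,"y":0,"z":0,"twist":0},{"x":-0.2,"y":0,"z":0,"twist":0},{"x":0,"y":0,"z":0,"twist":0},{"x":0,"y":0,"z":0,"twist":0}])

```text
clock: 19.08
ee_pos: [0.5151, -0.0687, 0.0308]
orientation: [-2.161, -2.28, -0.0]
ft_force: [-0.1, 0.4, -0.8]
gripper_width: 0.0125
gripper_force: 88.0
```

Emit:
step_arm(motion=[{"x":-0.1,"y":0,"z":0,"twist":0},{"x":-0.1,"y":0,"z":0,"twist":0},{"x":0,"y":0,"z":0,"twist":0},{"x":0,"y":0,"z":0,"twist":0}])

```text
clock: 19.58
ee_pos: [0.5152, -0.0707, 0.0308]
orientation: [-2.161, -2.28, -0.0]
ft_force: [0.0, 0.4, -1.0]
gripper_width: 0.0125
gripper_force: 88.0
```

Emit:
step_arm(motion=[{"x":-0.1,"y":0,"z":0,"twist":0},{"x":0,"y":0,"z":0,"twist":0},{"x":0,"y":0,"z":0,"twist":0}])

```text
clock: 19.95
ee_pos: [0.5153, -0.0717, 0.0308]
orientation: [-2.161, -2.28, -0.0]
ft_force: [-1.1, 0.1, -0.6]
gripper_width: 0.0125
gripper_force: 88.0
```

Emit:
step_arm(motion=[{"x":-0.1,"y":0,"z":0,"twist":0},{"x":0,"y":0,"z":0,"twist":0},{"x":0,"y":0,"z":0,"twist":0}])

```text
clock: 20.32
ee_pos: [0.5153, -0.0728, 0.0308]
orientation: [2.161, 2.28, 0.0]
ft_force: [-0.8, -0.5, -1.5]
gripper_width: 0.0127
gripper_force: 88.0
```

Emit:
step_arm(motion=[{"x":-0.1,"y":0,"z":0,"twist":0},{"x":0,"y":0,"z":0,"twist":0},{"x":0,"y":0,"z":0,"twist":0}])

```text
clock: 20.7
ee_pos: [0.5153, -0.073, 0.0307]
orientation: [-2.159, -2.281, -0.0]
ft_force: [-2.0, 4.8, 0.7]
gripper_width: 0.0124
gripper_force: 88.2
```

```bash
python3 - <<'E'
from h import *
img,d,w=cloud("wrist"); cv2.imwrite("pics/wr5.png",img[...,::-1])
E
```

```text
(no output)
```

View pics/wr5.png

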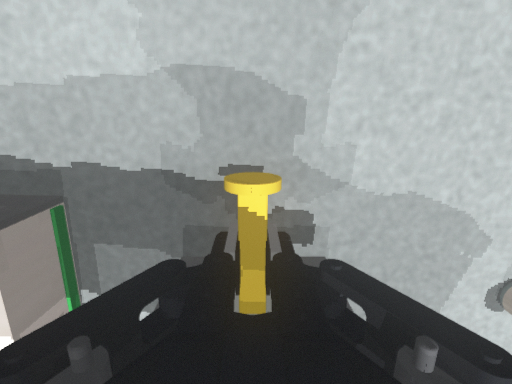

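Contact came at y = -0.073, which matches the pocket floor; catching on the face would have come 6 mm earlier. The picture shows the rod held straight at column 252. I'll push slightly more, lower onto the bore floor and release.

Emit:
step_arm(motion=[{"x":-0.1,"y":0,"z":0,"twist":0},{"x":0,"y":0,"z":0.05,"twist":0},{"x":0,"y":0,"z":0.05,"twist":0},{"x":0,"y":0,"z":0,"twist":0}])

```text
clock: 21.25
ee_pos: [0.5154, -0.073, 0.03]
orientation: [-2.158, -2.281, -0.002]
ft_force: [-1.6, 9.6, 4.4]
gripper_width: 0.0125
gripper_force: 88.9
```

Emit:
step_arm(motion=[{"x":0,"y":0,"z":0,"twist":0},{"x":0,"y":0,"z":0,"twist":0},{"x":0,"y":0,"z":0,"twist":0},{"x":0,"y":0,"z":0,"twist":0},{"x":0,"y":0,"z":0,"twist":0}], gripper=6)

```text
clock: 21.88
ee_pos: [0.5154, -0.0749, 0.0297]
orientation: [2.161, 2.28, -0.0]
ft_force: [0.1, -0.2, 0.7]
gripper_width: 0.0602
gripper_force: 0.0
```

Emit:
step_arm(motion=[{"x":0,"y":0,"z":-2,"twist":0},{"x":0,"y":0,"z":-4,"twist":0},{"x":0,"y":0,"z":-4,"twist":0},{"x":0,"y":0,"z":-4,"twist":0},{"x":-4,"y":0,"z":-2,"twist":0},{"x":-4,"y":0,"z":0,"twist":0},{"x":0,"y":0,"z":0,"twist":0},{"x":0,"y":0,"z":0,"twist":0}])

```text
clock: 22.88
ee_pos: [0.5195, -0.1541, 0.1894]
orientation: [-2.16, -2.28, 0.0]
ft_force: [-0.1, -0.3, -0.0]
gripper_width: 0.0603
gripper_force: 0.0
```

```bash
python3 - <<'E'
from h import *
o=robot.get_obs(); print(o["clock"],o["ee_pos"],o["ft_force"])
i2=cloud("scene")[0]; img,d,w=cloud("wrist"); hsv=cv2.cvtColor(img,cv2.COLOR_RGB2HSV);H,S,V=[hsv[...,i].astype(int) for i in range(3)]
m=(H>20)&(H<35)&(S>110)&(w[...,2]<.08);P=w[m];P=P[~np.isnan(P[:,0])];r=cv2.minAreaRect(P[:,:2].astype(np.float32));print("yellow",r,np.median(P,0))
u=np.array([-np.sin(np.radians(3.08)),np.cos(np.radians(3.08))]); s=(P[:,:2]-[.517,-.1068])@u; print("s range",np.percentile(s,[.5,50,99.5]))
mt=(abs(w[...,2]-.0745)<.005); Q=w[mt]; s=(Q[:,:2]-[.517,-.1068])@u; print("warmer top s",len(Q),np.percentile(s,[.5,99.5]) if len(Q) else '')
a=cv2.resize(img,(400,300)); b=cv2.resize(i2[120:230,180:330],(400,300),interpolation=cv2.INTER_CUBIC)
cv2.imwrite("pics/fin.png",np.hstack([a,b])[...,::-1])
E
```

```text
22.875 [ 0.51947126 -0.15405192  0.18944538] [-0.14128499 -0.31448407 -0.04654616]
yellow ((0.5145227313041687, -0.06334260106086731), (0.026416942477226257, 0.08050993829965591), 3.1764707565307617) [ 0.51518628 -0.06351451  0.0564337 ]
s range [0.00333031 0.04341606 0.08361343]
warmer top s 10706 [-0.24389692  0.00252379]
```

View pics/fin.png

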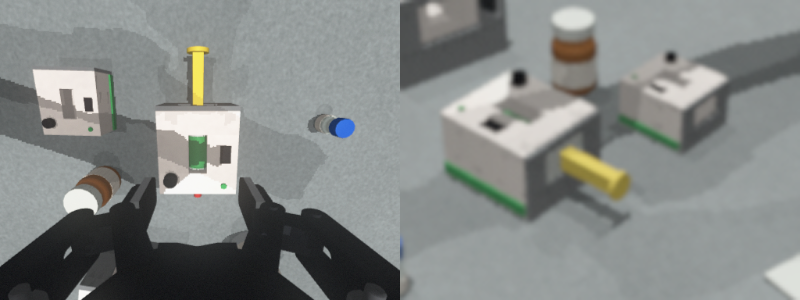

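The syringe is in the bore: the green band shows through the window, the red cap shows at the far end, and the rod stands straight out of the mouth. The neighbours are undisturbed. I'll check the disc's depth properly, filtering out edge pixels.

```bash
python3 - <<'E'
from h import *
u=np.array([-np.sin(np.radians(3.08)),np.cos(np.radians(3.08))])
for n in ("wrist","top","scene"):
    img,d,w=cloud(n); hsv=cv2.cvtColor(img,cv2.COLOR_RGB2HSV);H,S,V=[hsv[...,i].astype(int) for i in range(3)]
    s=(w[...,:2]-[.517,-.1068])@u; near=(abs(w[...,0]-.517)<.06)&(s<.12)&(s>-.14)
    y=(H>20)&(H<35)&(S>110)&near
    hi=y&(w[...,2]>.0575)&(w[...,2]<.066)
    wt=near&(abs(w[...,2]-.0742)<.004)&(S<70)
    print(n,"rod z",np.round(np.median(w[y&(s<.06)][:,2]),4),"disc rim n",hi.sum(),np.round(np.percentile(s[hi],[5,50,95]),4) if hi.sum() else '',"warmer edge",np.round(np.percentile(s[wt],[1,99.5]),4))
    fl=near&(S<60)&(V>170)&(w[...,2]<.068)&(s>.008)&(s<.03); print("   white flange outside?",fl.sum())
E
```

```text
wrist rod z 0.0563 disc rim n 167 [0.0098 0.0679 0.0715] warmer edge [-0.1141  0.0027]
   white flange outside? 0
top rod z 0.0556 disc rim n 37 [0.0089 0.0456 0.0717] warmer edge [-0.0067  0.0062]
   white flange outside? 0
scene rod z 0.0528 disc rim n 12 [0.0121 0.0703 0.0732] warmer edge [-0.1127  0.0052]
   white flange outside? 0
```

```bash
python3 -c "
from rig import robot; print(robot.job_done())"
```

```text
the job is handed in; nothing more can be done
None
```

I handed the job in: the syringe was laid on the blue rest and let go, then slid into the medium (118 x 104 mm) warmer with its flange home against the pocket floor to within about 2 mm by the cameras, and released, with the bottle, vial and jar left alone; the hand-in gave no verdict.

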